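# Unscrew the orange ink cap of unknown thread hand and hold it off

## Task

The two ink refill bottles in the rack have quarter-turn screw caps; one bottle has an ordinary thread and the other a reverse thread, and nothing shows which is which. Find out which way the orange cap loosens by trying it, unscrew it, lift it clear of its bottle and finish while still holding it in the gripper, level and still, about 10 cm above where it sat. Leave the blue cap on its bottle, and do not disturb the ink bottle, the white fluid bottle and the tub of clips that stand around.

Things in the scene. Friction and masses are not known exactly. Their poses are not given: they have to be found in the camera images.
- orange_cap: The cap to take off: orange round ribbed cap, 45 mm across, 42 mm tall, about 60 g, upright on one of the two bottles, white line across its top along its x axis. Origin: centre of its underside, z up, at first 80 mm above the desk (its top at 122 mm). Grip it from above, across its diameter anywhere round it, on its upper 20 mm.
- orange_cap_top (a point): Centre of the orange cap's top. Quarter-turn thread, hand unknown: tightening, the cap meets a hard stop within 25 degrees; loosening, it turns easily, can be lifted straight off after 50 to 90 degrees (aim for 70), and is stopped near 100. A grip of 25 N is plenty; hard gripping only strains it. It does not rise as it turns; while locked it has 2 mm of up-and-down play.
- blue_cap: The other cap, the same but blue, on the other bottle, 130 mm away along the rack. Leave it alone. Origin: centre of its underside.
- rack: Fixed grey tray 92 x 215 x 12 mm with two black collars that hold two identical white bottles (57 mm across, shoulder 78 mm above the desk) firmly, at 65 mm either side of its middle along its y axis; bottles cannot turn or lift. Origin: centre of its underside, z up. The white line on each cap starts within 5 degrees of the rack's x axis.
- ink_bottle: Dark blue ink bottle, 47 mm across, 56 mm tall, loose, standing aside; leave alone. Origin: centre of its underside.
- fluid: White correction-fluid bottle, 35 mm across, 66 mm tall, loose, standing aside; leave alone. Origin: centre of its underside.
- tub: Dark green tub of paper clips, 65 mm across, 36 mm tall, loose, standing aside; leave alone. Origin: centre of its underside.
Mind the look-alikes: they are no part of the job. Several things have the shape of the orange_cap; the one meant has the colours described above.

How it is judged:
On the way:
1. the orange cap is turned loose, at least 34 degrees, while still down on its bottle (angle between the x axis of orange_cap and the x axis of rack, either way round above 0.6 rad and z of orange_cap in the frame of rack below 0.086 m).
At the end, for the whole second after the job is handed in: The gripper holds the orange cap, level within 17 degrees and still, its underside 60 to 220 mm above where it sat and not resting on the blue cap; the blue cap is still on its bottle, and the ink bottle, fluid bottle and tub have moved less than 20 mm (z of orange_cap in the frame of rack between 0.138 and 0.3 m and contact force between the fingers and orange_cap above 1 N and contact force between blue_cap and orange_cap below 0.1 N and angle between orange_cap's own z axis and vertical below 0.3 rad and linear speed of orange_cap below 0.03 m/s and horizontal distance between blue_cap and rack below 0.073 m and z of blue_cap in the frame of rack below 0.084 m and distance of each of ink_bottle, fluid, tub from where it was at the start of the episode below 0.02 m); the arm keeps its last pose, push and grip.
It fails at once if the blue cap is moved by more than 10 mm (distance of blue_cap from where it was at the start of the episode above 0.01 m).
It fails at once if the ink bottle, fluid bottle or tub is knocked more than 20 mm away (distance of any of ink_bottle, fluid, tub from where it was at the start of the episode above 0.02 m).
It also fails if it takes over 42 s, if anything falls off the work surface, if the arm or the gripper's body presses on something with over 40 N, if the wrist force passes 120 N, or if a joint passes its speed limit or range.

## Robot

A 6-joint arm with a two-finger parallel gripper is mounted at the origin on the work surface; the furniture and walls round the work are solid. World frame = base frame: x ahead of the robot, y to its left, z up, the work surface at z = 0. Lengths are in m, angles in rad, forces in N, time in s.
With the tool pointing down it reaches from about 0.275 to 0.75 m from the base axis. Payload 10.2 kg.
Tool frame: the origin (TCP) lies midway between the tips of the shut fingers; the grasp point (between the pads) lies 19 mm behind it; z points along the fingers, y is the line along which they close (so a half turn about z gives the same grasp; the last joint's range is limited). The gripper opens to 88 mm and grips with 3 to 60 N. Pads are 18 mm wide; open, the fingers measure 123 mm over their backs; the gripper's body (75 mm by 187 mm) begins 45 mm behind the grasp point.
Start: joints at [-1.326, 0.313, 1.498, -0, 1.331, -0.223], TCP at [0.237, -0.469, 0.239] pointing down, gripper open.
Joint ranges: [-2.94, 2.94], [-0.97, 2.17], [0.19, 2.56], [-1.23, 4.37], [0.02, 3.11], [-2.88, 2.88]. Speed limits (rad/s): [2.39, 2.39, 3.01, 3.14, 3.14, 3.14].

## Interface

Orientations are given as a unit quaternion [w, x, y, z].
In Python, from bench import r, vision gives the robot as it stands.
- The arm moves only by the shell command python3 -m creep [FORCE], which reads ROWS from standard input. ROWS is a JSON list of rows, 1 to 12 of them, each an object with the fields d (a list: dx, dy, dz in shares of the most that a row can go, 1 being 50 mm), rot (a list: a rotation vector rx, ry, rz in units of 0.25 rad), jaw (the finger opening in m); a field left out counts as zero (the opening has to be given); each row shifts and turns the commanded pose from where the row before left it, along the tool's axes as they then stand; what a row does not reach is not made up. A row lasts 1/10 s, in which the tool goes at most 0.05 m and 0.15 rad, less where a joint would pass 70% of its speed; a pose out of reach is approached as far as the arm can. The fingers move at their own pace and stop on an object; FORCE is the grip in N (left out, the last holds). Time passes only in rows, so rows that do not move let the fingers close. It prints the time, the measured TCP pose, the force, the opening and the grip force at its end. Input that does not fit is refused with a message, and nothing moves.
- r.read_state(): the state, without advancing time (a new reading comes with each control period).
- vision.get_image(name): name is "side" or "top" or "wrist"; returns a dict with "image" (400x640x3 uint8, red, green, blue), "fov_y" (degrees; the focal length in pixels is half the picture's height over the tangent of half this angle, whatever the lens; pixels are square), "cx", "cy" (the principal point, pixels), "pose" (4x4, takes a point from camera to world coordinates); the wrist camera has in their place "T_tool_cam" (4x4, takes a point from camera to tool coordinates, whose origin is the TCP and whose axes are the flange's). Camera axes: x right, y down, z forward; pixel columns grow to the right and rows downward; lengths in m; the calibration is good to about 2 mm. A picture is of the moment at which its call begins: read the wrist's pose just before it. There is no depth.
- r.finish_job(): hands the job in; it is judged then, once.
The state is a dict: "time": time; "q": joint angles; "joint_velocities": joint speeds; "joint_torque": joint torques, N m; "position": TCP position; "tcp_rot": TCP orientation; "contact_force": force on the tool from outside, world axes, zero at the start; "ft_torque": the same for the moment, N m; "opening": finger opening in m; "finger_force": force on a finger pad.
Only numpy, scipy, OpenCV 4.12 (cv2) and the standard library are available. Lean on these libraries where they do the work, as an engineer would, in place of code of your own. Each camera call takes 0.05 s, during which the arm holds its last target. There are 200 camera calls.

## Working session

There is one attempt and no reset: what is moved stays moved. The work goes in short steps, Python scripts to look and compute and a shell command to move; the robot and the scene stay as the last step left them, time stands still between calls to the robot, and variables do not carry over. Pictures are saved under pics/ and viewed, at most 10 in all, crops included, and the job is handed in when it is done.

```bash
mkdir -p pics; ls; python3 - <<'E'
from bench import r, vision
import cv2,numpy as np
s=r.read_state();print(s)
for n in("side","top"):
    d=vision.get_image(n);print(n,d["fov_y"],d["cx"],d["cy"],np.round(d["pose"],3).tolist())
    cv2.imwrite(f"pics/{n}0.png",d["image"][:,:,::-1]); np.save(f"{n}0.npy",d,allow_pickle=True)
d=vision.get_image("wrist");print(d.keys(),np.round(d["T_tool_cam"],3).tolist());cv2.imwrite("pics/w0.png",d["image"][:,:,::-1])
E
```

```text
pics
{'time': 0.0, 'q': array([-1.32638834e+00,  3.13442244e-01,  1.49840061e+00, -3.11745142e-05,
        1.33099819e+00, -2.23388365e-01]), 'joint_velocities': array([ 0.0007528 ,  0.00391641, -0.00120522,  0.00024167, -0.00064859,
       -0.00056909]), 'joint_torque': array([-1.70103031e-04, -4.02206933e+01, -2.52273417e+01,  6.94734463e-02,
        3.52160528e-02, -1.06944913e-04]), 'position': array([ 0.23666252, -0.46836797,  0.23817877]), 'tcp_rot': array([-6.24004887e-04,  9.72769253e-01,  2.31774871e-01, -2.16981807e-05]), 'contact_force': array([ 0.29398099,  0.07021316, -0.01858103]), 'ft_torque': array([ 0.0175589 ,  0.00864817, -0.05648405]), 'finger_force': 0.0, 'opening': 0.08812855100513436}
side 51.511584638956066 313.92743266618413 196.3748050888057 [[-0.842, -0.471, 0.263, 0.244], [-0.54, 0.725, -0.428, 0.55], [0.011, -0.502, -0.865, 0.999], [0.0, 0.0, 0.0, 1.0]]
top 51.97349822646256 319.4880641508142 195.80623785164792 [[-0.017, -0.992, 0.128, 0.396], [-1.0, 0.018, 0.01, 0.133], [-0.012, -0.128, -0.992, 1.101], [0.0, 0.0, 0.0, 1.0]]
dict_keys(['image', 'fov_y', 'cx', 'cy', 'T_tool_cam']) [[-0.001, -0.95, -0.314, 0.081], [1.0, -0.001, 0.001, -0.0], [-0.001, -0.314, 0.95, -0.146], [0.0, 0.0, 0.0, 1.0]]
```

View pics/side0.png

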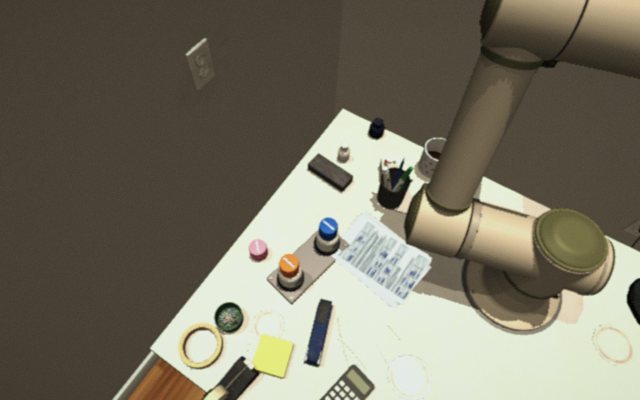

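View pics/top0.png

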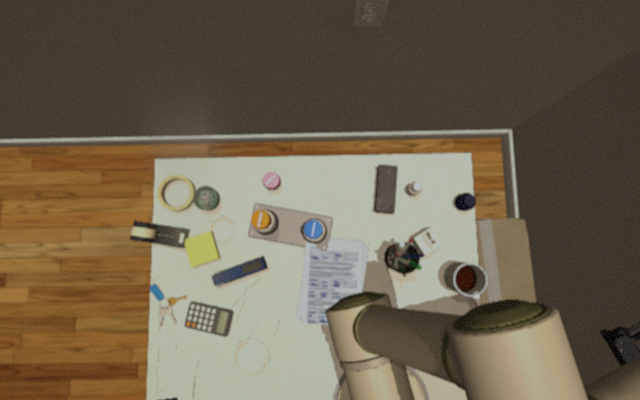

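Side view: orange cap about (290,265), blue about (328,230). Top view: orange (263,221), blue (314,230). The pink look-alike stands at (271,181), and the tub, fluid and ink bottle are well away from the caps.

```bash
cat > h.py <<'E'
import cv2,numpy as np
from scipy.spatial.transform import Rotation as R
def load(n): return np.load(n,allow_pickle=True).item()
def ray(d,uv,T):
    f=200/np.tan(np.radians(d["fov_y"]/2))
    v=T[:3,:3]@np.array([(uv[0]-d["cx"])/f,(uv[1]-d["cy"])/f,1]); return T[:3,3],v/np.linalg.norm(v)
def plane(o,v,z): return o+v*(z-o[2])/v[2]
def tri(rays):
    A=sum(np.eye(3)-np.outer(v,v) for o,v in rays); b=sum((np.eye(3)-np.outer(v,v))@o for o,v in rays)
    p=np.linalg.solve(A,b); return p,[np.linalg.norm((np.eye(3)-np.outer(v,v))@(p-o)) for o,v in rays]
def mask(im,c):
    h=cv2.cvtColor(im,cv2.COLOR_RGB2HSV)
    lo,hi={"o":((5,140,60),(20,255,255)),"b":((100,150,60),(118,255,255))}[c]
    return cv2.inRange(h,lo,hi)
def blob(im,c,win=None):
    m=mask(im,c)
    if win: k=np.zeros_like(m);k[win[1]:win[3],win[0]:win[2]]=1;m*=k
    n,l,s,ce=cv2.connectedComponentsWithStats(cv2.morphologyEx(m,cv2.MORPH_CLOSE,np.ones((3,3))))
    i=1+np.argmax(s[1:,4]); return s[i],ce[i]
E
python3 - <<'E'
from h import *
S,T=load("side0.npy"),load("top0.npy")
for c,w1,w2 in(("o",(265,240,315,295),(240,200,285,245)),("b",(310,205,350,260),(290,210,335,250))):
    a,ca=blob(S["image"],c,w1);b,cb=blob(T["image"],c,w2);print(c,a,ca,b,cb)
    print(tri([ray(S,ca,S["pose"]),ray(T,cb,T["pose"])]))
A=S["image"][210:310,255:365,::-1];B=T["image"][190:260,230:350,::-1]
A=cv2.resize(A,None,fx=5,fy=5,interpolation=3);B=cv2.resize(B,None,fx=5,fy=5,interpolation=3)
cv2.imwrite("pics/cropA.png",A);cv2.imwrite("pics/cropB.png",B)
E
```

```text
o [280 254  19  24 301] [289.00332226 265.88039867] [252 211  19  18 211] [260.86729858 219.53080569]
(array([0.46882291, 0.28883552, 0.09124152]), [np.float64(0.0013492919176421683), np.float64(0.001349291917642045)])
b [320 218  17  17 177] [327.88700565 227.15819209] [305 222   7  14  53] [308.22641509 228.22641509]
(array([0.44125709, 0.17012573, 0.12231172]), [np.float64(0.004065342977623545), np.float64(0.004065342977623419)])
```

View pics/cropB.png

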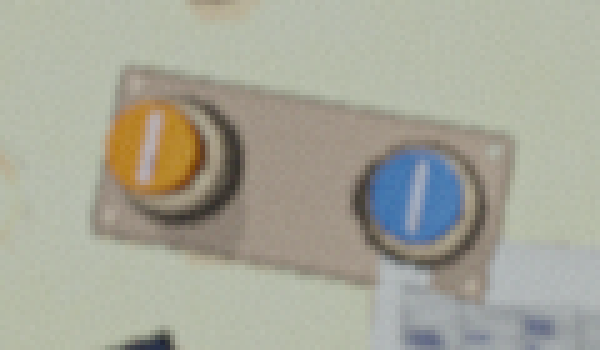

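In the crop, the orange top centres at about (155,147), which is pixel (260.8,219.2), and the blue top at (416,196), pixel (313,229). Both white lines run steeply and match the rack's short axis. Next, the side crop.

View pics/cropA.png

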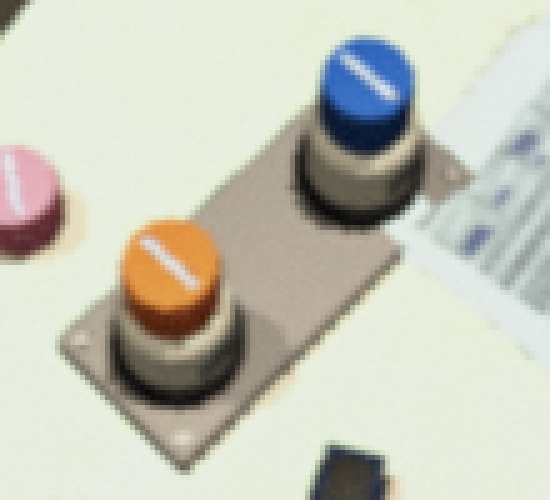

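Side crop: orange top centre at (170,264), pixel (288.6,262.4), line from (143,241) to (196,287). Blue top at (369,77), pixel (328.4,225).

```bash
python3 - <<'E'
from h import *
from bench import r
S,T=load("side0.npy"),load("top0.npy")
P={}
ca=lambda x,y:(x/5+255-.4,y/5+210-.4); cb=lambda x,y:(x/5+230-.4,y/5+190-.4)
for n,a,b in(("o",ca(170,264),cb(155,147)),("b",ca(369,77),cb(416,196))):
    P[n],e=tri([ray(S,a,S["pose"]),ray(T,b,T["pose"])]);print(n,P[n],e)
d=P["o"]-P["b"];print("rack y-axis angle",np.degrees(np.arctan2(d[1],d[0])),np.linalg.norm(d[:2]))
for p,q,D,f in((cb(148,182),cb(155,112),T,0),(cb(410,233),cb(422,160),T,0),(ca(143,241),ca(196,287),S,0)):
    u=plane(*ray(D,p,D["pose"]),.122)-plane(*ray(D,q,D["pose"]),.122);print("line",np.degrees(np.arctan2(u[1],u[0])),np.linalg.norm(u))
s=r.read_state();w=s["tcp_rot"];M=R.from_quat(np.r_[w[1:],w[0]]).as_matrix();print(np.round(M,3))
print("to above orange in tool:",M.T@(np.array([*P["o"][:2],.25])-s["position"]))
E
```

```text
o [0.46949628 0.2871168  0.10817979] [np.float64(0.0006939586623705182), np.float64(0.0006939586623706188)]
b [0.44253165 0.16034334 0.11426631] [np.float64(0.0014833600762971613), np.float64(0.0014833600762972183)]
rack y-axis angle 77.99217437274454 0.12960942467113531
line 174.3824138851892 0.03364502035764255
line 169.80067279669734 0.035155559815267294
line -9.003627246254608 0.03262642220048885
[[ 0.893  0.451 -0.   ]
 [ 0.451 -0.893  0.001]
 [ 0.    -0.001 -1.   ]]
to above orange in tool: [ 0.54849896 -0.56942844 -0.01105638]
```

Units first: shifts go in shares of 50 mm and turns go in units of 0.25 rad. So -0.035 m is -0.7, -0.034 m is -0.68.

```bash
echo '[{"d":[0.66, -0.68, -0.2], "jaw":0.088}, {"d":[0.68, -0.7, -0.1], "jaw":0.088}, {"d":[0.68, -0.7, -0.1], "jaw":0.088}, {"d":[0.68, -0.7, 0], "jaw":0.088}, {"d":[0.68, -0.7, 0], "jaw":0.088}, {"d":[0.68, -0.7, 0], "jaw":0.088}, {"d":[0.68, -0.7, 0], "jaw":0.088}, {"d":[0.68, -0.7, 0], "jaw":0.088}]' | python3 -m creep 25 | tail -5
```

```text
position: [0.3528, -0.0955, 0.2588]
tcp_rot: [0.0, 0.973, 0.231, 0.0]
contact_force: [0.7, -0.6, 0.2]
opening: 0.0879
finger_force: 0.0
```

To row units: -0.035 m is -0.7, 0.034 m is 0.68, -0.15 rad is -0.6.

```bash
echo '[{"d":[0.68, -0.7, 0], "jaw":0.088}, {"d":[0.68, -0.7, 0], "jaw":0.088}, {"d":[0.68, -0.7, 0], "jaw":0.088}, {"d":[0.68, -0.7, 0], "jaw":0.088}, {"d":[0.68, -0.7, 0], "jaw":0.088}, {"rot":[0, 0, -0.6], "jaw":0.088}, {"rot":[0, 0, -0.6], "jaw":0.088}, {"rot":[0, 0, -0.6], "jaw":0.088}, {"rot":[0, 0, -0.6], "jaw":0.088}, {"rot":[0, 0, -0.6], "jaw":0.088}, {"rot":[0, 0, -0.6], "jaw":0.088}, {"jaw":0.088}]' | python3 -m creep | tail -5
cat > look.py <<'E'
import sys
from h import *
from bench import r,vision
n=sys.argv[1]
s=r.read_state();d=vision.get_image("wrist")
w=s["tcp_rot"];M=R.from_quat(np.r_[w[1:],w[0]]).as_matrix()
X=np.eye(4);X[:3,:3]=M;X[:3,3]=s["position"];d["pose"]=X@d["T_tool_cam"]
np.save(n+".npy",d,allow_pickle=True);cv2.imwrite(f"pics/{n}.png",d["image"][:,:,::-1])
print(s["time"],s["position"],s["q"],"yaw",np.degrees(np.arctan2(M[1,0],M[0,0])))
for c in "ob":
    try: print(c,*blob(d["image"],c))
    except Exception as e: print(c,e)
E
python3 look.py w1
```

```text
position: [0.4255, 0.1355, 0.2586]
tcp_rot: [-0.0, 0.775, 0.632, -0.0]
contact_force: [0.2, -0.1, -0.8]
opening: 0.088
finger_force: 0.0
2.15 [0.42551215 0.13546808 0.25857006] [ 4.47523100e-02  1.22765163e-01  1.68295057e+00 -1.59656594e-05
  1.33629597e+00  2.46414237e-01] yaw 78.44583680871514
o [ 292  376  343   17 3733] [486.48218591 386.18698098]
b [ 309  129   48   50 1605] [332.05109034 153.96199377]
```

View pics/w1.png

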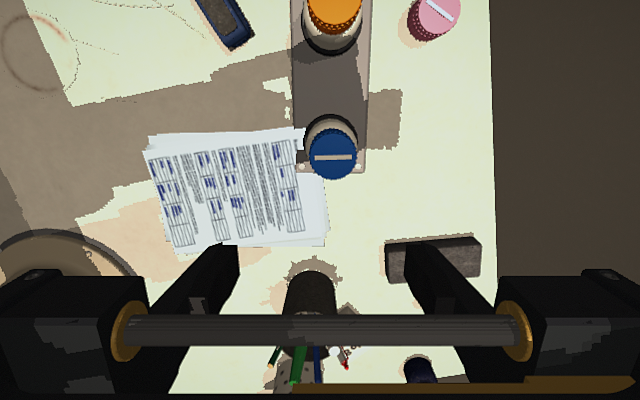

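Wrist view: blue cap at (332,154), orange cap partly out of the top at (333,10), pink look-alike at (437,15). The gripper closes across the rack, as intended. I'm moving along the rack to measure the orange cap from two places.

To row units: 0.025 m is 0.5.

```bash
echo '[{"d":[0.5, 0, 0], "jaw":0.088}, {"d":[0.5, 0, 0], "jaw":0.088}, {"jaw":0.088}]' | python3 -m creep | tail -5;python3 look.py w2;  echo '[{"d":[0.6, 0, 0], "jaw":0.088}, {"d":[0.6, 0, 0], "jaw":0.088}, {"d":[0.6, 0, 0], "jaw":0.088}, {"jaw":0.088}]' | python3 -m creep | tail -5;python3 look.py w3
python3 - <<'E'
from h import *
import glob
# top face: brighter; use white line + lit orange
for n in("w2","w3"):
    d=load(n+".npy");s,c=blob(d["image"],"o");x,y,w,h=s[:4]
    print(n,s)
a=[cv2.resize(load(n+".npy")["image"][:,230:430,::-1],None,fx=1.5,fy=1.5) for n in("w2","w3")]
cv2.imwrite("pics/w23.png",np.hstack(a))
E
```

```text
position: [0.4358, 0.186, 0.2585]
tcp_rot: [-0.0, 0.776, 0.631, 0.0]
contact_force: [0.1, -0.8, 0.2]
opening: 0.088
finger_force: 0.0
2.5 [0.4357862  0.18604341 0.25850324] [1.55289689e-01 1.84392276e-01 1.61056130e+00 4.27271790e-04
 1.34680515e+00 3.59949099e-01] yaw 78.26843697826442
o [ 292  376  343   17 3751] [486.46014396 386.1263663 ]
b [ 310  178   45   52 1578] [331.97718631 203.41825095]
position: [0.4539, 0.2739, 0.2583]
tcp_rot: [-0.0, 0.775, 0.632, -0.0]
contact_force: [0.7, -0.4, -0.3]
opening: 0.0885
finger_force: 0.0
2.95 [0.4539399  0.27390874 0.2583021 ] [3.21635794e-01 3.10869582e-01 1.44892677e+00 2.61242824e-04
 1.38219416e+00 5.24886567e-01] yaw 78.35177901607693
o [ 292  376  343   17 3903] [483.32539073 386.03433256]
b [ 311  252   41   54 1570] [330.89426752 278.14585987]
w2 [ 292  376  343   17 3751]
w3 [ 292  376  343   17 3903]
```

View pics/w23.png

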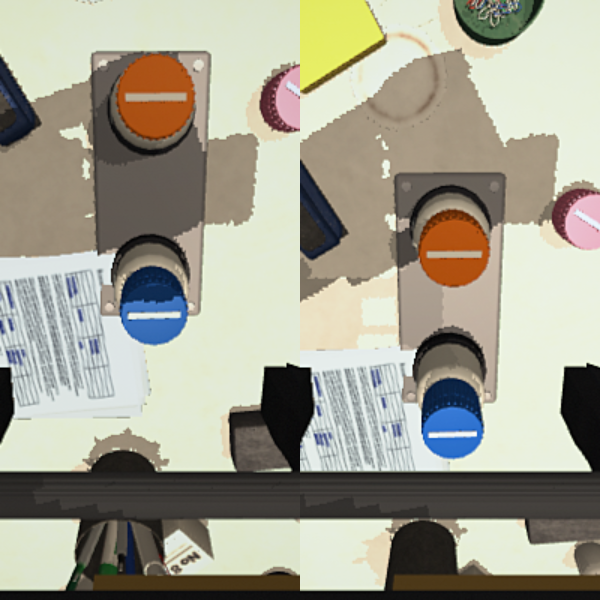

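Orange white line: w2 at (155,97), pixel (333,65), and w3 at (155,255), pixel (333,170). Blue line: pixels (333,210) and (332,289).

```bash
python3 - <<'E'
from h import *
from bench import r
W={n:load(n+".npy") for n in("w2","w3")}
res={}
for c,px in(("o",{"w2":(333,65),"w3":(333,170)}),("b",{"w2":(333,210),"w3":(332,289)})):
    rays=[]
    for n,(u,v) in px.items():
        d=W[n];im=d["image"];h=cv2.cvtColor(im,cv2.COLOR_RGB2HSV)[v-9:v+10,u-19:u+20]
        m=((h[...,1]<120)).astype(np.uint8)
        _,l,st,ce=cv2.connectedComponentsWithStats(m);k=l[9,19]
        if k==0:print("miss",n,c);k=1+np.argmax(st[1:,4])
        ys,xs=np.nonzero(l==k);p=(xs.mean()+u-19,ys.mean()+v-9)
        i,j=np.argmin(xs),np.argmax(xs)
        vx,vy,_,_=cv2.fitLine(np.c_[xs,ys].astype(np.float32),2,0,.01,.01).ravel()
        e=[plane(*ray(d,(p[0]+t*vx,p[1]+t*vy),d["pose"]),.122) for t in(-15,15)];q=e[1]-e[0]
        print(c,n,p,len(xs),"line deg",np.degrees(np.arctan2(q[1],q[0]))); rays.append(ray(d,p,d["pose"]))
    res[c],er=tri(rays);print(c,res[c],er, [plane(*q,.122) for q in rays])
s=r.read_state();w=s["tcp_rot"];M=R.from_quat(np.r_[w[1:],w[0]]).as_matrix()
print("delta tool to TCP z .093:",M.T@(np.r_[res["o"][:2],.093]-s["position"]),s["position"])
g=res["o"]-res["b"];print(np.degrees(np.arctan2(g[1],g[0])),np.linalg.norm(g))
E
```

```text
o w2 (np.float64(332.1559633027523), np.float64(64.31651376146789)) 218 line deg -10.77151647532384
o w3 (np.float64(332.48837209302326), np.float64(169.09302325581396)) 172 line deg -11.72165949488311
o [0.46673218 0.28912747 0.12159389] [np.float64(0.0005481761254928505), np.float64(0.0005481761254929528)] [array([0.46617209, 0.28919661, 0.122     ]), array([0.46727323, 0.28911304, 0.122     ])]
b w2 (np.float64(332.19428571428574), np.float64(209.77142857142857)) 175 line deg -10.025075891320219
b w3 (np.float64(331.5744680851064), np.float64(289.1914893617021)) 141 line deg -9.293233146241919
b [0.44128458 0.16167821 0.1218468 ] [np.float64(0.00016222826326244496), np.float64(0.00016222826326243376)] [array([0.4411315 , 0.16176922, 0.122     ]), array([0.44145815, 0.16174659, 0.122     ])]
delta tool to TCP z .093: [0.01890562 0.00943979 0.16531547] [0.45377586 0.27261306 0.25833344]
78.7083324442117 0.12996522043411887
```

The height (0.1216) and spacing (130 mm) agree with the text. Descending and gripping.

To row units: 0.04 m is 0.8, 0.019 m is 0.38.

```bash
echo '[{"d":[0.38, 0.19, 0], "jaw":0.088}, {"jaw":0.088}, {"d":[0, 0, 0.8], "jaw":0.088}, {"d":[0, 0, 0.8], "jaw":0.088}, {"d":[0, 0, 0.8], "jaw":0.088}, {"d":[0, 0, 0.6], "jaw":0.088}, {"d":[0, 0, 0.3], "jaw":0.088}, {"jaw":0.088}]' | python3 -m creep 25; echo '[{"jaw":0.06}, {"jaw":0.04}, {"jaw":0.04}, {"jaw":0.04}, {"jaw":0.04}]' | python3 -m creep 25; python3 -c "
from bench import r
s=r.read_state();print(s['q'],s['contact_force'],s['ft_torque'])"
```

```text
time: 3.8
position: [0.4658, 0.2875, 0.0921]
tcp_rot: [-0.001, 0.776, 0.631, -0.002]
contact_force: [-0.2, -0.4, -0.0]
opening: 0.0881
finger_force: 0.0
time: 4.3
position: [0.4671, 0.2893, 0.0941]
tcp_rot: [0.0, 0.775, 0.632, 0.0]
contact_force: [0.6, 0.5, -0.3]
opening: 0.0502
finger_force: 0.0
[ 3.41315968e-01  5.19412147e-01  1.59936190e+00 -2.78763209e-05
  1.02227347e+00  5.44250983e-01] [ 0.59943718  0.53330012 -0.3071334 ] [-0.03742627 -0.08506829 -0.05936294]
```

To row units: 0.08 rad is 0.32.

```bash
echo '[{"jaw":0.04}, {"jaw":0.04}, {"jaw":0.04}]' | python3 -m creep 25; echo '[{"rot":[0, 0, 0.32], "jaw":0.04}, {"rot":[0, 0, 0.32], "jaw":0.04}, {"rot":[0, 0, 0.32], "jaw":0.04}, {"jaw":0.04}]' | python3 -m creep 25; python3 -c "
from bench import r
s=r.read_state();print(s['q'],s['contact_force'],s['ft_torque'])"
```

```text
time: 4.6
position: [0.467, 0.2893, 0.0939]
tcp_rot: [0.0, 0.775, 0.632, 0.0]
contact_force: [-0.7, -0.3, 2.2]
opening: 0.043
finger_force: 25.0
time: 5.0
position: [0.4671, 0.2894, 0.0939]
tcp_rot: [0.0, 0.845, 0.534, 0.0]
contact_force: [-0.4, 0.7, 2.3]
opening: 0.0428
finger_force: 25.0
[3.41310457e-01 5.19785221e-01 1.59922747e+00 4.38469396e-05
 1.02203480e+00 7.84983541e-01] [-0.36761904  0.65617928  2.31108741] [-0.02629234 -0.0453616  -0.03787743]
```

No resistance at 14°. The tightening stop can be up to 25° away, so I'll continue gently past that and watch the moment.

```bash
echo '[{"rot":[0, 0, 0.24], "jaw":0.04}, {"rot":[0, 0, 0.24], "jaw":0.04}, {"jaw":0.04}]' | python3 -m creep 25; python3 -c "
from bench import r
s=r.read_state();print(s['q'],s['contact_force'],s['ft_torque'])"; echo '[{"rot":[0, 0, 0.24], "jaw":0.04}, {"rot":[0, 0, 0.24], "jaw":0.04}, {"jaw":0.04}]' | python3 -m creep 25; python3 -c "
from bench import r
s=r.read_state();print(s['q'],s['contact_force'],s['ft_torque'])";python3 look.py w4;python3 - <<'E'
from h import *
d=load("w4.npy");cv2.imwrite("pics/w4c.png",cv2.resize(d["image"][120:400,200:460,::-1],None,fx=2,fy=2))
E
```

```text
time: 5.3
position: [0.4671, 0.2894, 0.0939]
tcp_rot: [0.0, 0.875, 0.483, 0.0]
contact_force: [-0.5, -0.1, 2.7]
opening: 0.0433
finger_force: 25.0
[3.41304035e-01 5.19820893e-01 1.59924384e+00 4.48264904e-05
 1.02206813e+00 9.02870145e-01] [-0.49945747 -0.10864902  2.67321808] [ 0.01578173 -0.06336758 -0.01831407]
time: 5.6
position: [0.4671, 0.2894, 0.0939]
tcp_rot: [0.0, 0.903, 0.43, 0.0]
contact_force: [0.5, -0.3, 2.8]
opening: 0.0433
finger_force: 25.0
[3.41327013e-01 5.19801401e-01 1.59926648e+00 1.94990964e-05
 1.02215447e+00 1.02212667e+00] [ 0.46159649 -0.27561104  2.80540374] [-0.03169358 -0.05731648 -0.00518015]
5.6 [0.46709603 0.28935113 0.09388939] [3.41327013e-01 5.19801401e-01 1.59926648e+00 1.94990964e-05
 1.02215447e+00 1.02212667e+00] yaw 50.99247235774867
o [ 272  212  100  103 7690] [321.33641092 265.50442133]
b [387 374  18   9  87] [397.44827586 379.35632184]
```

View pics/w4c.png

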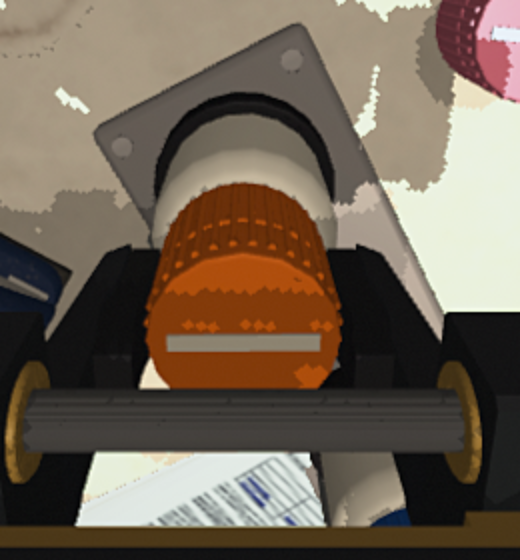

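The white line has stayed aligned with the fingers (horizontal at (244,342) in the crop), so the cap really turned 27° with no stop. That makes clockwise the loosening direction. I'll turn on to about 70°.

To row units: 0.09 rad is 0.36.

```bash
echo '[{"rot":[0, 0, 0.36], "jaw":0.04}, {"rot":[0, 0, 0.36], "jaw":0.04}, {"rot":[0, 0, 0.36], "jaw":0.04}, {"rot":[0, 0, 0.36], "jaw":0.04}, {"rot":[0, 0, 0.36], "jaw":0.04}, {"rot":[0, 0, 0.36], "jaw":0.04}, {"rot":[0, 0, 0.36], "jaw":0.04}, {"rot":[0, 0, 0.36], "jaw":0.04}, {"rot":[0, 0, 0.08], "jaw":0.04}, {"jaw":0.04}]' | python3 -m creep 25; python3 look.py w5; python3 - <<'E'
from h import *
from bench import r
s=r.read_state();print(s['contact_force'],s['ft_torque'])
d=load("w5.npy");cv2.imwrite("pics/w5c.png",cv2.resize(d["image"][120:400,200:460,::-1],None,fx=2,fy=2))
E
```

```text
time: 6.65
position: [0.4671, 0.2893, 0.0939]
tcp_rot: [-0.0, 0.997, 0.075, 0.0]
contact_force: [0.8, 0.3, 4.0]
opening: 0.0431
finger_force: 25.0
6.65 [0.46709784 0.28934594 0.09386402] [3.41314178e-01 5.19832752e-01 1.59929325e+00 2.60952842e-05
 1.02209428e+00 1.76122020e+00] yaw 8.644597110918069
o [ 272  211  100  104 7694] [321.23017936 265.4140889 ]
b [516 282  55  32 889] [543.72440945 297.94938133]
[-0.12636192  0.7083332   4.29937026] [ 0.01819526 -0.01154696 -0.01280509]
```

View pics/w5c.png

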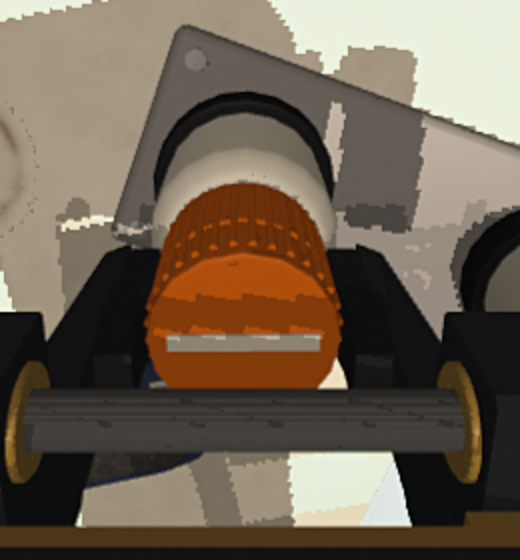

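The cap is still moving with the fingers (line at (244,342)), now turned about 70°. I'll lift gently first, then the rest of the way.

To row units: -0.002 m is -0.04.

```bash
echo '[{"d":[0, 0, -0.04], "jaw":0.04}, {"d":[0, 0, -0.04], "jaw":0.04}, {"d":[0, 0, -0.04], "jaw":0.04}, {"jaw":0.04}]' | python3 -m creep 25
```

```text
time: 7.1
position: [0.467, 0.2893, 0.0999]
tcp_rot: [-0.0, 0.997, 0.074, 0.0]
contact_force: [-0.2, 0.0, -0.3]
opening: 0.0433
finger_force: 25.0
```

It came free with no pull.

```bash
echo '[{"d":[0, 0, -0.2], "jaw":0.04}, {"d":[0, 0, -0.3], "jaw":0.04}, {"d":[0, 0, -0.4], "jaw":0.04}, {"d":[0, 0, -0.4], "jaw":0.04}, {"d":[0, 0, -0.3], "jaw":0.04}, {"d":[0, 0, -0.2], "jaw":0.04}, {"d":[0, 0, -0.1], "jaw":0.04}, {"jaw":0.04}, {"jaw":0.04}, {"jaw":0.04}]' | python3 -m creep 25; python3 look.py w6; python3 - <<'E'
from h import *
d=load("w6.npy");cv2.imwrite("pics/w6c.png",d["image"][:,:,::-1])
E
```

```text
time: 8.1
position: [0.4667, 0.2892, 0.194]
tcp_rot: [0.0, 0.997, 0.074, -0.001]
contact_force: [-0.2, -0.0, -0.4]
opening: 0.0434
finger_force: 25.0
8.1 [0.46673082 0.28919283 0.19402332] [3.41282469e-01 4.03494196e-01 1.49003353e+00 4.68411952e-06
 1.24940369e+00 1.76423675e+00] yaw 8.470630973264873
o [ 272  211  100  104 7684] [321.21225924 265.40265487]
b [ 433  218   69   58 2632] [466.18237082 248.5387538 ]
```

View pics/w6c.png

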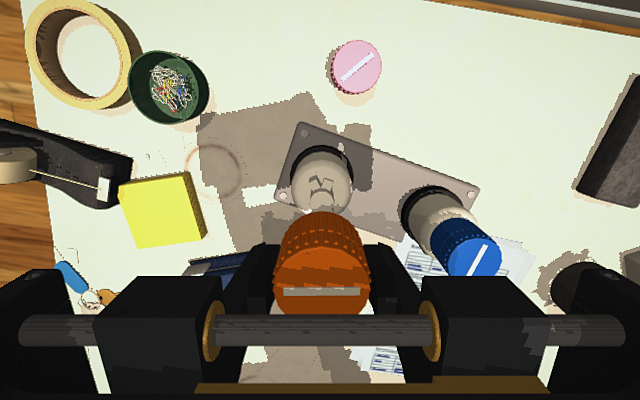

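The orange cap is held level at (321,265), clear of its open bottle at (322,180). The blue cap is still on its bottle at (474,255), and the tub is undisturbed at (168,87). Handing in.

```bash
python3 -c "
from bench import r
print(r.finish_job())"
```

```text
the job is handed in; nothing more can be done
None
```

The orange cap loosens clockwise seen from above (reverse thread); I turned it about 70°, lifted it off and handed in with it held level and still about 10 cm above where it sat, the blue cap still on its bottle, though the hand-in returned no verdict.

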